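# Slide the vial rack home in the sampler's free lane

### The arm

A 6-joint arm with a two-finger parallel gripper is mounted at the origin on the work surface. World frame = base frame: x ahead of the robot, y to its left, z up, the work surface at z = 0. Lengths are in m, angles in degrees, forces in N, time in s.
With the tool pointing down it reaches from about 0.25 to 0.725 m from the base axis. Payload 9.7 kg.
Tool frame: the origin (TCP) lies midway between the tips of the shut fingers; the grasp point (between the pads) lies 19 mm behind it; z points along the fingers, x is the direction in which the jaws open and shut, and the axes are right-handed (so a half turn about z gives the same grasp; the last joint's range is limited). The gripper opens to 85 mm and grips with 20 to 120 N. Pads are 22 mm wide; open, the fingers measure 114 mm over their backs; the gripper's body (76 mm by 85 mm) begins 54 mm behind the grasp point. The pads swing forward as they close: fully open they stand 13 mm farther back than shut.
Start: joints at [0, 4.979, 10.078, 95.1, 0, 90], TCP at [0.55, -0, 0.231] pointing down, gripper open.
Joint ranges: [-179.16, 179.16], [-48.56, 103.87], [-65.8, 70.77], [-126.05, 130.52], [-82.76, 87.17], [-180, 180]. Speed limits (degrees/s): [127.2, 127.2, 147.25, 180, 180, 180].

### API

Orientations are given as [roll, pitch, yaw] about the fixed x, y, z axes, in that order (R = Rz(yaw) Ry(pitch) Rx(roll)).
In Python, from workcell import sensors, camera, get_calibration, bot, recognise, place_of gives the robot as it stands. The module is installed in compiled form; this text tells all that it offers.
- The arm moves only by the tool send_rows, never from a script. Its argument "plan" is a list of rows, each a list of 3 entries, a list of its own where there are three numbers: the shift along the tool's x, y, z normalised to -1 to 1, where 1 is 0.3 m, then the turn, a rotation vector about the tool's x, y, z normalised to -1 to 1, where 1 is pi rad, then the closure, from -1 (fully open) to 1 (shut). In form: [[[x, y, z], [rx, ry, rz], claw], ...]. A call has 1 to 10 rows; each row is the pose to reach, as a shift and turn from the pose commanded when the call began, along the tool's axes at that moment, turning the shorter way round; what a row does not reach only later rows make up. A row lasts 1/10 s, in which the tool goes at most 50 mm and 8.59 degrees, less where a joint would pass 70% of its speed; a pose out of reach is approached as far as the arm can. A call with a number of a shift or a turn outside -1 to 1 is refused whole. A call with a gripper value outside its range is refused whole. The fingers move at their own pace and stop on an object; "force" is the grip in N (left out, the last holds). Time passes only in rows, so rows that repeat a pose let the fingers close. It gives the time, the measured TCP pose, the force and the opening at its end, in the units of the state.
- sensors.get_obs(): the state, without advancing time (a new reading comes with each control period).
- camera(name): name is "scene" or "side" or "wrist"; returns the picture (480x640x3 uint8, blue, green, red); there is no depth.
- get_calibration(name): a dict with "fx", "fy", "cx", "cy" (pixels), "R" (3x3) and "t" (3): a world point X has camera coordinates R X + t. Camera axes: x right, y down, z forward; pixel columns grow to the right and rows downward; lengths in m; the calibration is good to about 2 mm. A picture is of the moment at which its call begins: read the wrist's pose just before it. get_calibration takes no time and is no camera call; for the wrist camera it gives the pose at the moment of the call.
- bot.job_done(): hands the job in, once; it reports no verdict.
Trained networks look in the newest picture that a camera, given by its name, has taken for a name from the list of things; names that differ only in an ending like _2 or _b are one class to them, and where a whole thing is asked for, a point or a joint stands for the part that bears it (a point fixed in the world has none). Each returns a list of dicts, best first, with "p" (0 to 1); they miss things now and then, are a little off and sometimes report something else, mostly with a low value. They report only what shows in the picture. A call takes as long as a camera call. They do not tell look-alikes from the thing itself.
- recognise(label, camera): "point" ([column, row] in pixels, amid what is visible of it).
- place_of(label, camera): "point" ([column, row] in pixels: a listed point, or the origin of a listed thing).
The state is a dict: "time": time; "q": joint angles; "qd": joint speeds; "joint_efforts": joint torques, N m; "ee_pos": TCP position; "tcp_rot": TCP orientation; "wrist_force": force on the tool from outside, world axes, zero at the start; "torque": the same for the moment, N m; "opening": finger opening in m.
Only numpy, scipy, OpenCV 4.12 (cv2) and the standard library are available. Lean on these libraries where they do the work, as an engineer would, in place of code of your own. Each camera call takes 0.05 s, during which the arm holds its last target. There are 200 camera calls.

### The job

Push the vial rack that stands on the sampler's front ledge down the free lane until it sits fully home, square against the end stop, and leave it there. Its vials are open and full, so slide it gently along the deck with your fingertips: do not grip it, pick it up or tip it, and never let it touch either of the lane's guide rails. Leave the two loaded racks and everything else where they are.

Things in the scene. Friction and masses are not known exactly. Their poses are not given: they have to be found in the camera images.
- rack: the rack to load: white plastic, 80 long (its x) x 54 wide (y) x 44 mm high, its ends and flanks flat to push on, with six open vials fixed in it (tops 54 mm above its underside); 0.15 to 0.31 kg, takes 1 to 4 N to slide. Origin: centre of its underside. Starts on the ledge before the free lane, up to 18 mm off the lane's axis and turned up to 0.25 rad from it.
- free_lane: the one empty lane of three (which one varies). Origin: middle of its mouth, on its floor, 20 mm above the bench; x runs down the lane, y to its left, z up. Rails from x = 0 to 135 mm, 74 mm apart inside. A fixed grey end stop, 30 mm high, has its face at x = 135 mm: the rack is home with its origin at x = 95 mm, y about 0.
- free_lane_left_rail: steel guide rail on the +y side of the free lane: 135 long, 6 thick, 14 mm high above the lane floor. Origin: middle of its thickness at the mouth end, on the floor (y = +40 mm of the lane).
- free_lane_right_rail: the same rail on the -y side (y = -40 mm of the lane).
- rack_b: a rack like the one to load, standing home in another lane; leave it. Origin: centre of its underside.
- rack_c: the third rack, home in the remaining lane; leave it. Origin: centre of its underside.
- sampler: the sampler, fixed. Origin: on the bench below the middle lane's mouth; x down the lanes, which lie 92 mm apart. Its level deck, 292 mm wide, 20 mm high, is lane floor and ledge in one: the ledge runs 125 mm out before the mouths. A drive housing, 75 mm high, starts 160 mm beyond the mouths; a needle post on it is 240 mm high.
- stray_vial: glass vial, 20 mm across, 47 mm high, standing just inside the mouth of an occupied lane; leave it. Origin: centre of its underside.
- screw_cap: black screw cap, 24 mm across, 12 mm high, lying just inside the mouth of the other occupied lane; leave it. Origin: centre of its underside.
- wash_bottle: white wash bottle, 72 mm across, 200 mm high with its spout, on the bench to the left. Origin: centre of its underside.
- amber_bottle: amber reagent bottle, 70 mm across, 135 mm high, on the bench to the left. Origin: centre of its underside.
- beaker: glass beaker, 70 mm across, 95 mm high, on the bench to the right. Origin: centre of its underside.
- forceps: steel forceps, 140 mm long, lying on the bench to the right. Origin: middle of the underside.
Not all that is in view belongs to the job. Leave any orange or pink look-alike of the rack alone.

How it is judged:
By the outcome, as a careful person would: the job done as asked, in the order asked, and still so for the second after the job is handed in, with the robot touching nothing.
It also fails if it takes over 72 s, if anything falls off the work surface, if the arm or the gripper's body presses on something with over 40 N, if the wrist force passes 120 N, or if a joint passes its speed limit or range.

## Working session

There is one attempt and no reset: what is moved stays moved. The work goes in short steps, Python scripts to look and compute and a tool call to move; the robot and the scene stay as the last step left them, time stands still between calls to the robot, and variables do not carry over. Pictures are saved under pics/ and viewed, on a budget of 10 in all, crops included, one or two more only if the job needs it, and the job is handed in when it is done.

Besides the shell and the picture viewer there is one more tool, called after ">>>" as a command line: name --argument value ..., lists and objects as JSON in quotes. send_rows: Moves the arm, as the interface text tells. Scaled input: -1 to 1 covers 0.3 m each way for a shift and pi rad each way for a turn. Its arguments: {"type":"object","properties":{"plan":{"type":"array"},"force":{"type":"number"}},"required":["plan"]}

```bash
mkdir -p pics; cat > h.py <<'E'
import numpy as np, cv2
from workcell import sensors, camera, get_calibration, bot, recognise, place_of
def ray(px,cal,z):
    R=np.array(cal["R"]);t=np.array(cal["t"])
    d=R.T@np.array([(px[0]-cal["cx"])/cal["fx"],(px[1]-cal["cy"])/cal["fy"],1]);c=-R.T@t
    return c+d*(z-c[2])/d[2]
def proj(X,cal):
    p=np.array(cal["R"])@np.array(X)+np.array(cal["t"])
    return np.array([cal["fx"]*p[0]/p[2]+cal["cx"],cal["fy"]*p[1]/p[2]+cal["cy"]])
E
python3 - <<'E'
from h import *
np.set_printoptions(precision=3,suppress=True)
for c in ["scene","wrist"]:
    cal=get_calibration(c); im=camera(c); cv2.imwrite(f"pics/{c}1.png",im)
    print(c,"cam at",-np.array(cal["R"]).T@cal["t"])
    for l,z in [("rack",.02),("free_lane",.02),("free_lane_left_rail",.02),("free_lane_right_rail",.02),("sampler",0),("screw_cap",.02),("stray_vial",.02)]:
        for r in place_of(l,c)[:4]: print(l,round(r["p"],2),np.round(r["point"]),ray(r["point"],cal,z))
print(sensors.get_obs())
E
```

```text
scene cam at [ 1.258 -0.437  0.911]
rack 0.88 [306. 243.] [ 0.512 -0.011  0.02 ]
rack 0.87 [324. 295.] [ 0.681 -0.057  0.02 ]
rack 0.85 [373. 259.] [0.647 0.108 0.02 ]
rack 0.62 [221. 274.] [ 0.496 -0.242  0.02 ]
free_lane 0.61 [327. 259.] [0.588 0.008 0.02 ]
free_lane_left_rail 0.52 [332. 248.] [0.563 0.038 0.02 ]
free_lane_right_rail 0.51 [316. 264.] [ 0.588 -0.025  0.02 ]
sampler 0.86 [321. 258.] [0.563 0.008 0.   ]
screw_cap 0.65 [298. 273.] [ 0.592 -0.078  0.02 ]
screw_cap 0.63 [351. 240.] [0.563 0.098 0.02 ]
screw_cap 0.29 [323. 295.] [ 0.681 -0.06   0.02 ]
stray_vial 0.59 [353. 242.] [0.572 0.099 0.02 ]
wrist cam at [0.55  0.068 0.373]
rack 0.97 [273. 237.] [ 0.515 -0.021  0.02 ]
rack 0.91 [446. 284.] [ 0.681 -0.068  0.02 ]
rack 0.87 [100. 203.] [0.358 0.011 0.02 ]
rack 0.79 [428.  88.] [0.649 0.109 0.02 ]
free_lane_left_rail 0.85 [334. 168.] [0.571 0.042 0.02 ]
free_lane_left_rail 0.24 [432.  88.] [0.653 0.109 0.02 ]
free_lane_right_rail 0.65 [344. 250.] [ 0.582 -0.034  0.02 ]
sampler 0.89 [338. 206.] [0.576 0.005 0.   ]
screw_cap 0.65 [360. 290.] [ 0.599 -0.074  0.02 ]
stray_vial 0.83 [341. 108.] [0.576 0.093 0.02 ]
{'time': 0.8, 'q': array([ 0.002,  4.977, 10.079, 95.099,  0.001, 90.   ]), 'qd': array([ 0.131,  0.092, -0.058, -0.058,  0.115, -0.017]), 'joint_efforts': array([ -0.   , -52.005,  46.484,   0.001,  -0.   ,  -0.   ]), 'ee_pos': array([0.55 , 0.   , 0.231]), 'tcp_rot': array([-179.999,   -0.002,    0.002]), 'wrist_force': array([-0.219, -0.099,  0.391]), 'torque': array([-0.035, -0.019, -0.013]), 'opening': 0.0855758079772981}
```

View pics/scene1.png

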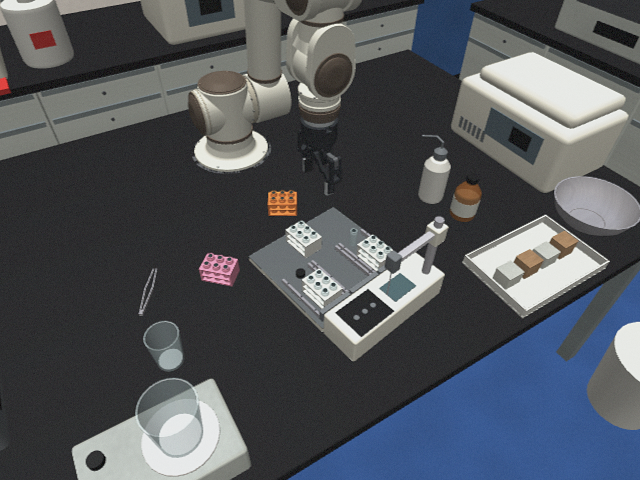

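View pics/wrist1.png

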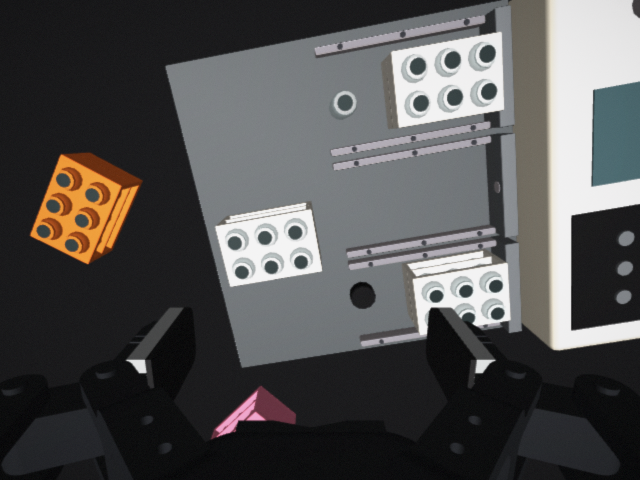

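The free lane is the middle one, with its rails near (334,160) and (348,255). The white rack is at about (269,245) in the wrist view. The cap and the stray vial stand in the other two lanes, and the orange and pink racks are decoys. Next I'll measure pose from picked corners and check it by reprojection.

```bash
cat >> h.py <<'E'
from scipy.optimize import least_squares
def rig(p,P): c,s=np.cos(p[2]),np.sin(p[2]); P=np.array(P,float); return np.c_[p[0]+c*P[:,0]-s*P[:,1],p[1]+s*P[:,0]+c*P[:,1],P[:,2]]
def fit(P,px,cal,p0):
    r=least_squares(lambda p:(np.array([proj(X,cal) for X in rig(p,P)])-px).ravel(),p0); return r.x,np.sqrt(np.mean(r.fun**2)),r.fun.reshape(-1,2)
def box(im,p,x0,x1,y0,y1,z,cal,col):
    q=[proj(X,cal) for X in rig(p,[[x0,y0,z],[x1,y0,z],[x1,y1,z],[x0,y1,z]])]
    cv2.polylines(im,[np.int32(np.round(np.array(q)*16))],True,col,1,cv2.LINE_AA,4)
E
python3 - <<'E'
from h import *
np.set_printoptions(precision=4,suppress=True)
im=cv2.imread("pics/wrist1.png");cal=get_calibration("wrist")
# lane points: deck front corners, rail mouth-end tops
P=[[-.125,.146,.02],[-.125,-.146,.02]]
px=np.array([[166,66],[242,367]])
L,e,f=fit(P,px,cal,[.58,0,.17]);print("lane",L,e,f)
R,e,f=fit([[-.04,.027,.064],[.04,.027,.064],[.04,-.027,.064],[-.04,-.027,.064]],np.array([[217,226],[311,209],[322,271],[230,286]]),cal,[.515,-.02,.17]);print("rack",R,e,f)
d=R[:2]-L[:2];c,s=np.cos(L[2]),np.sin(L[2]);print("rack in lane",c*d[0]+s*d[1],-s*d[0]+c*d[1],R[2]-L[2])
box(im,R,-.04,.04,-.027,.027,.064,cal,(0,0,255))
box(im,L,0,.135,.037,.043,.034,cal,(0,255,0));box(im,L,0,.135,-.043,-.037,.034,cal,(0,255,0));box(im,L,-.125,.135,-.146,.146,.02,cal,(255,255,0))
cv2.imwrite("pics/o1.png",cv2.resize(im[40:380,150:540],None,fx=2,fy=1.75,interpolation=cv2.INTER_CUBIC)[:600])
cs=get_calibration("scene")
for z in (.18,.24): print("needle tip/post",ray([393,265],cs,z),ray([437,226],cs,z))
E
```

```text
lane [0.5777 0.0041 0.1737] 0.8092977264730933 [[-0.1679 -0.8677]
 [ 0.2078  1.34  ]]
rack [ 0.5166 -0.0205  0.1722] 0.9175449591618571 [[-1.9453 -0.6142]
 [ 1.0361 -0.2268]
 [ 0.9262  0.4294]
 [ 0.0011  0.6374]]
rack in lane -0.0644329565268222 -0.013639621126600084 -0.001565639010396358
needle tip/post [0.7911 0.0368 0.18  ] [0.7486 0.1926 0.18  ]
needle tip/post [ 0.8295 -0.0021  0.24  ] [0.7904 0.1409 0.24  ]
```

View pics/o1.png

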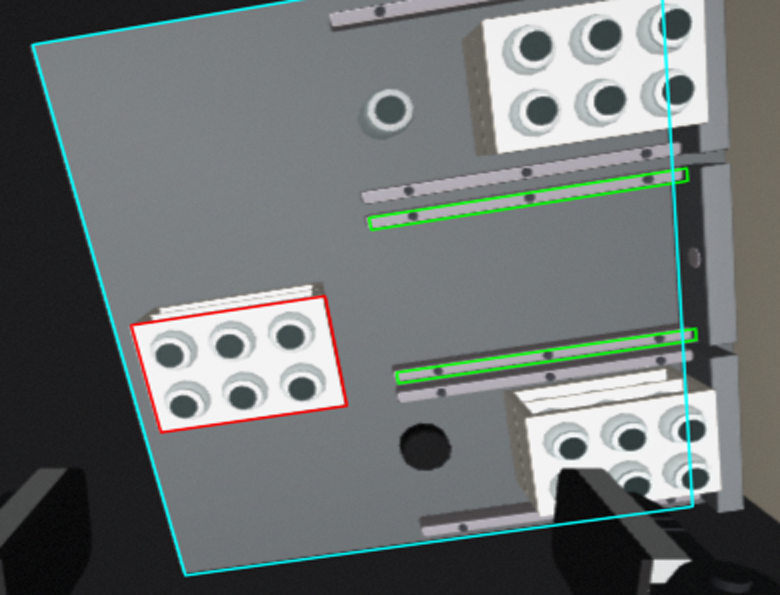

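>>> send_rows --plan '[[[-0.03,0.08,0.1],[0,0,-0.02],0.29],[[-0.06,0.16,0.25],[0,0,-0.04],0.29],[[-0.083,0.227,0.37],[0,0,-0.0553],0.29],[[-0.083,0.227,0.37],[0,0,-0.0553],0.29],[[-0.083,0.227,0.37],[0,0,-0.0553],0.29],[[-0.083,0.227,0.37],[0,0,-0.0553],0.29],[[-0.083,0.227,0.37],[0,0,-0.0553],0.29]]'

```text
time: 1.5
ee_pos: [0.5264, -0.0676, 0.1223]
tcp_rot: [180.0, -0.2, 10.0]
wrist_force: [0.4, 0.1, -0.1]
opening: 0.0303
```

```bash
python3 - <<'E'
from h import *
o=sensors.get_obs();cal=get_calibration("wrist");im=camera("wrist")
L=[.5777,.0041,.1737];R=[.5166,-.0205,.1722]
box(im,R,-.04,.04,-.027,.027,.064,cal,(0,0,255))
box(im,L,0,.135,.037,.043,.034,cal,(0,255,0));box(im,L,0,.135,-.043,-.037,.034,cal,(0,255,0))
cv2.imwrite("pics/w2.png",im);print(o["opening"],o["tcp_rot"],o["wrist_force"],o["q"])
E
```

```text
0.030264787269432734 [ 1.79955172e+02 -1.69623885e-01  9.97988795e+00] [ 0.40219283  0.13295795 -0.14444539] [-7.31767870e+00  1.38109962e+00 -5.73209986e+00  8.27115193e+01
  7.63438937e-03  7.27025114e+01]
```

View pics/w2.png

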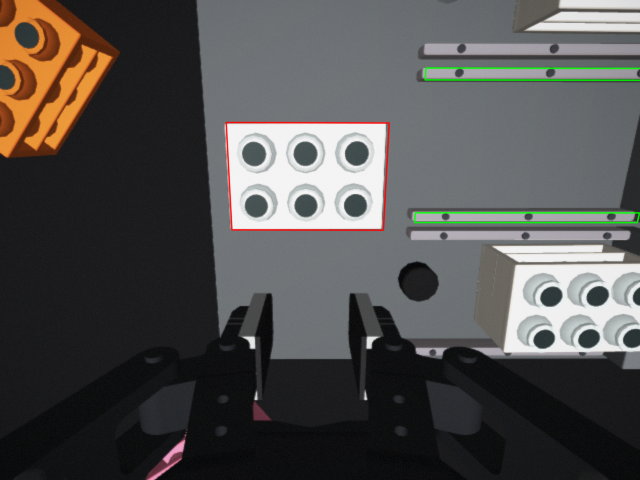

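>>> send_rows --plan '[[[0,0,0.08],[0,0,0],0.29],[[0,0,0.16],[0,0,0],0.29],[[0,0,0.23],[0,0,0],0.29],[[0,0,0.28],[0,0,0],0.29],[[0,0,0.28],[0,0,0],0.29],[[0,-0.01,0.28],[0,0,0],0.29],[[0,-0.02,0.28],[0,0,0],0.29],[[0,-0.027,0.28],[0,0,0],0.29],[[0,-0.033,0.28],[0,0,0],0.29],[[0,-0.04,0.28],[0,0,0],0.29]]'

```text
time: 2.55
ee_pos: [0.5234, -0.0564, 0.0369]
tcp_rot: [179.9, -0.1, 9.9]
wrist_force: [0.6, -2.5, 2.1]
opening: 0.0301
```

>>> send_rows --plan '[[[0,-0.005,0],[0,0,0],0.29],[[0,-0.01,0],[0,0,0],0.29],[[0,-0.015,0],[0,0,0],0.29],[[0,-0.02,0],[0,0,0],0.29],[[0,-0.025,0],[0,0,0],0.29]]'

```text
time: 3.05
ee_pos: [0.5217, -0.0488, 0.0363]
tcp_rot: [180.0, -0.0, 10.0]
wrist_force: [-0.3, -1.9, 2.5]
opening: 0.0303
```

```bash
python3 - <<'E'
from h import *
o=sensors.get_obs();cal=get_calibration("wrist");im=camera("wrist")
cv2.imwrite("pics/w3.png",im);print(o["ee_pos"],o["tcp_rot"],o["wrist_force"])
E
```

```text
[ 0.52172101 -0.04884103  0.03630149] [ 1.79992343e+02 -2.55098853e-04  9.95116136e+00] [-0.34612209 -1.88705965  2.51503348]
```

View pics/w3.png

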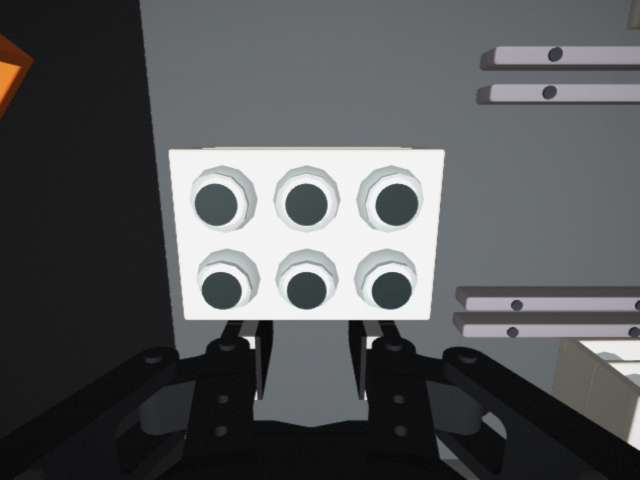

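The flank push is in contact and level. The rack's top corners are at (169,150), (445,150), (430,320) and (184,320).

```bash
cat >> h.py <<'E'
L=np.array([.5777,.0041,.1737])
def inlane(R):
    d=R[:2]-L[:2];c,s=np.cos(L[2]),np.sin(L[2]);return np.round([1e3*(c*d[0]+s*d[1]),1e3*(-s*d[0]+c*d[1]),np.degrees(R[2]-L[2])] if len(R)>2 else [1e3*(c*d[0]+s*d[1]),1e3*(-s*d[0]+c*d[1])],1)
C=[[-.04,.027,.064],[.04,.027,.064],[.04,-.027,.064],[-.04,-.027,.064]]
E
python3 - <<'E'
from h import *
cal=get_calibration("wrist")
R,e,f=fit(C,np.array([[169,150],[445,150],[430,320],[184,320]]),cal,[.515,-.01,.17]);print(inlane(R),e)
for n,p in [("leftrail top face inner edge",[488,103]),("l2",[620,103]),("right inner",[460,289]),("r2",[620,291])]: print(n,inlane(ray(p,cal,.034)))
print("tcp",inlane(sensors.get_obs()["ee_pos"][:2]))
E
```

```text
[-65.4  -4.7   0. ] 1.518298919636465
leftrail top face inner edge [-2.3 37.2 -8. ]
l2 [43.8 37.2 -8. ]
right inner [ -4.9 -32.4  -8. ]
r2 [ 58.9 -33.2  -8. ]
tcp [-64.3 -42.3]
```

>>> send_rows --plan '[[[0,-0.005,0],[0,0,0],0.29],[[0,-0.01,0],[0,0,0],0.29],[[0,-0.014,0],[0,0,0],0.29],[[0,-0.018,0],[0,0,0],0.29],[[0,-0.018,0],[0,0,0],0.29],[[0,-0.01,0],[0,0,0],0.29],[[0,0.01,0],[0,0,0],0.29],[[0,0.04,0],[0,0,0],0.29],[[0,0.06,0],[0,0,0],0.29],[[0,0.06,0],[0,0,0],0.29]]'

```text
time: 4.1
ee_pos: [0.5249, -0.0676, 0.0361]
tcp_rot: [-180.0, 0.0, 9.9]
wrist_force: [-0.0, 0.3, -0.1]
opening: 0.0304
```

>>> send_rows --plan '[[[0,0,-0.16],[0,0,0],0.29],[[0,0,-0.333],[0,0,0],0.53],[[-0.1,0,-0.333],[0,0,-0.047],0.53],[[-0.2,0,-0.333],[0,0,-0.094],0.53],[[-0.2,-0.05,-0.333],[0,0,-0.141],0.53],[[-0.2,-0.1,-0.333],[0,0,-0.188],0.53],[[-0.2,-0.15,-0.333],[0,0,-0.235],0.53],[[-0.2,-0.204,-0.333],[0,0,-0.282],0.53],[[-0.2,-0.204,-0.333],[0,0,-0.329],0.53],[[-0.2,-0.204,-0.333],[0,0,-0.376],0.53]]'

```text
time: 5.1
ee_pos: [0.4551, -0.0163, 0.1363]
tcp_rot: [180.0, -0.0, 78.0]
wrist_force: [0.2, -0.4, -0.2]
opening: 0.0202
```

>>> send_rows --plan '[[[0,0,0],[0,0,-0.047],0.53],[[0,0,0],[0,0,-0.094],0.53],[[0,0,0],[0,0,-0.124],0.53],[[0,0,0],[0,0,-0.124],0.53],[[0,0,0],[0,0,-0.124],0.53]]'

```text
time: 5.6
ee_pos: [0.4551, -0.0167, 0.1362]
tcp_rot: [-180.0, -0.0, 99.8]
wrist_force: [0.3, -0.8, -0.3]
opening: 0.0201
```

```bash
python3 - <<'E'
from h import *
o=sensors.get_obs();cal=get_calibration("wrist");im=camera("wrist")
cv2.imwrite("pics/w4.png",im);print(o["ee_pos"],o["tcp_rot"],o["opening"],inlane(o["ee_pos"][:2]))
E
```

```text
[ 0.45512298 -0.01673564  0.13617121] [-1.79997002e+02 -4.15799409e-03  9.97788947e+01] 0.020123729774911184 [-124.3    0.7]
```

View pics/w4.png

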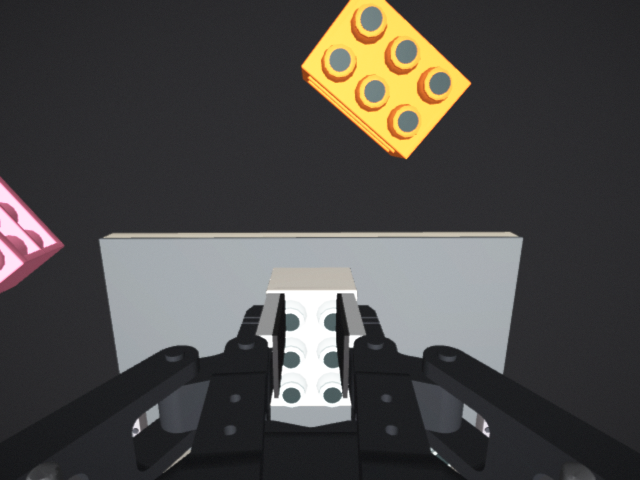

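The rack is centred on the lane to about 1 mm, and its rear edge is parallel to the finger line. I'll lower behind it and push.

>>> send_rows --plan '[[[0,0,0.12],[0,0,0],0.53],[[0,0,0.24],[0,0,0],0.53],[[0,0,0.333],[0,0,0],0.53],[[0,0,0.333],[0,0,0],0.53],[[0,0.01,0.333],[0,0,0],0.53],[[0,0.02,0.333],[0,0,0],0.53],[[0,0.026,0.333],[0,0,0],0.53],[[0,0.032,0.333],[0,0,0],0.53],[[0,0.04,0.333],[0,0,0],0.53],[[0,0.05,0.333],[0,0,0],0.53]]'

```text
time: 6.65
ee_pos: [0.4701, -0.0141, 0.0366]
tcp_rot: [180.0, 0.0, 99.9]
wrist_force: [-3.4, 0.2, 2.5]
opening: 0.0198
```

>>> send_rows --plan '[[[0,0.01,0],[0,0,0],0.53],[[0,0.02,0],[0,0,0],0.53],[[0,0.03,0],[0,0,0],0.53],[[0,0.04,0],[0,0,0],0.53],[[0,0.05,0],[0,0,0],0.53],[[0,0.06,0],[0,0,0],0.53],[[0,0.07,0],[0,0,0],0.53],[[0,0.08,0],[0,0,0],0.53],[[0,0.09,0],[0,0,0],0.53],[[0,0.1,0],[0,0,0],0.53]]'

```text
time: 7.65
ee_pos: [0.4997, -0.0089, 0.0363]
tcp_rot: [180.0, -0.0, 100.0]
wrist_force: [-1.7, -0.4, 1.3]
opening: 0.0201
```

```bash
python3 - <<'E'
from h import *
o=sensors.get_obs();print(inlane(o["ee_pos"][:2]),o["wrist_force"])
a=camera("side");b=camera("scene");cw=camera("wrist")
cv2.imwrite("pics/m5.png",np.vstack([np.hstack([cv2.resize(b[180:360,220:460],(400,300)),cv2.resize(cw,(400,300))]),cv2.resize(a,(800,600))[150:450]]))
E
```

```text
[-79.    0.7] [-1.748021   -0.44620157  1.28899011]
```

View pics/m5.png

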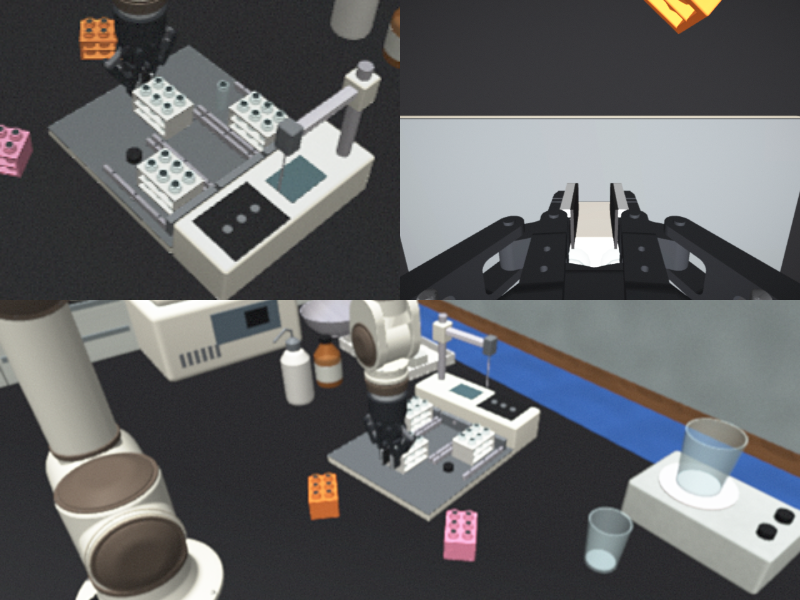

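Wrist view: the rack's rear is flush against both fingers. Scene view: it is entering the mouth centred, so I'll carry on.

>>> send_rows --plan '[[[0,0.01,0],[0,0,0],0.53],[[0,0.02,0],[0,0,0],0.53],[[0,0.03,0],[0,0,0],0.53],[[0,0.04,0],[0,0,0],0.53],[[0,0.05,0],[0,0,0],0.53],[[0,0.06,0],[0,0,0],0.53],[[0,0.07,0],[0,0,0],0.53],[[0,0.08,0],[0,0,0],0.53],[[0,0.09,0],[0,0,0],0.53],[[0,0.1,0],[0,0,0],0.53]]'

```text
time: 8.8
ee_pos: [0.5293, -0.0037, 0.0363]
tcp_rot: [180.0, -0.0, 100.0]
wrist_force: [-1.3, -0.3, -0.3]
opening: 0.02
```

```bash
python3 - <<'E'
from h import *
o=sensors.get_obs();t=inlane(o["ee_pos"][:2]);print(t,o["wrist_force"])
cs=get_calibration("scene");b=cv2.resize(camera("scene")[215:315,270:400],None,fx=6,fy=6,interpolation=cv2.INTER_CUBIC)
print([(round(r["p"],2),inlane(ray(r["point"],cs,.02))) for r in place_of("rack","scene")[:4]])
def ov(pts,col):
    q=[(proj(X,cs)-[270,215]+.5)*6 for X in rig(L,pts)]; cv2.polylines(b,[np.int32(q)],True,col,1)
x=t[0]/1e3+.051
ov([[x-.04,-.027,.064],[x+.04,-.027,.064],[x+.04,.027,.064],[x-.04,.027,.064]],(0,0,255))
for s in(1,-1): ov([[0,s*.037,.034],[.135,s*.037,.034],[.135,s*.043,.034],[0,s*.043,.034]],(0,255,0))
cv2.imwrite("pics/s6.png",b)
E
```

```text
[-49.    0.7] [-1.33214501 -0.31263176 -0.31213139]
[(0.95, array([-224.4,   39. ,   -8.8])), (0.9, array([ 4.6, -1.1, -8.8])), (0.82, array([ 89.2, -82.3,  -8.8])), (0.76, array([88.2, 91.4, -8.8]))]
```

View pics/s6.png

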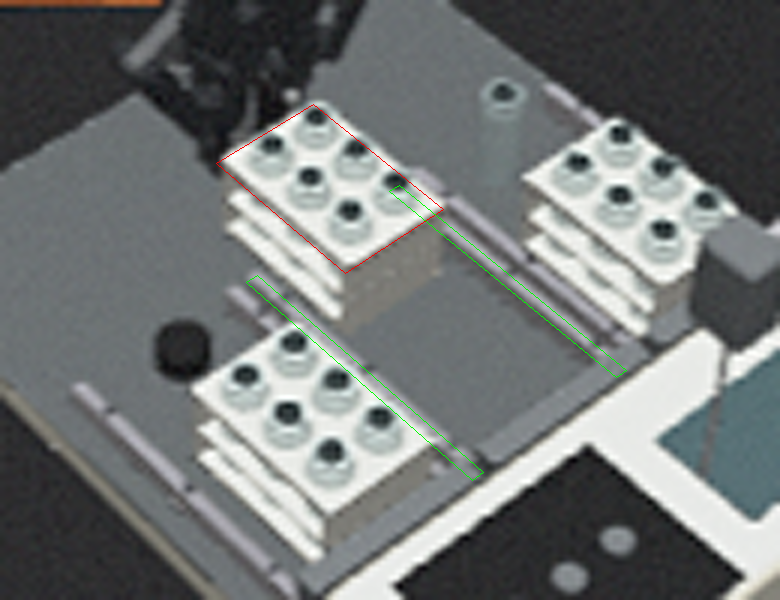

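The rack overlay matches, with about 10 mm clear on each side. Continuing.

>>> send_rows --plan '[[[0,0.01,0],[0,0,0],0.53],[[0,0.02,0],[0,0,0],0.53],[[0,0.03,0],[0,0,0],0.53],[[0,0.04,0],[0,0,0],0.53],[[0,0.05,0],[0,0,0],0.53],[[0,0.06,0],[0,0,0],0.53],[[0,0.07,0],[0,0,0],0.53],[[0,0.08,0],[0,0,0],0.53],[[0,0.09,0],[0,0,0],0.53],[[0,0.1,0],[0,0,0],0.53]]'

```text
time: 9.9
ee_pos: [0.5588, 0.0015, 0.0363]
tcp_rot: [-180.0, -0.0, 100.0]
wrist_force: [-2.8, -0.4, 3.2]
opening: 0.02
```

>>> send_rows --plan '[[[0,0.01,0],[0,0,0],0.53],[[0,0.02,0],[0,0,0],0.53],[[0,0.03,0],[0,0,0],0.53],[[0,0.04,0],[0,0,0],0.53],[[0,0.05,0],[0,0,0],0.53],[[0,0.06,0],[0,0,0],0.53],[[0,0.07,0],[0,0,0],0.53],[[0,0.08,0],[0,0,0],0.53],[[0,0.09,0],[0,0,0],0.53],[[0,0.1,0],[0,0,0],0.53]]'

```text
time: 10.9
ee_pos: [0.5884, 0.0067, 0.0363]
tcp_rot: [180.0, -0.0, 100.0]
wrist_force: [-2.6, -0.0, 2.9]
opening: 0.0204
```

>>> send_rows --plan '[[[0,0.01,0],[0,0,0],0.53],[[0,0.02,0],[0,0,0],0.53],[[0,0.03,0],[0,0,0],0.53],[[0,0.04,0],[0,0,0],0.53],[[0,0.05,0],[0,0,0],0.53],[[0,0.057,0],[0,0,0],0.53],[[0,0.063,0],[0,0,0],0.53],[[0,0.07,0],[0,0,0],0.53]]'

```text
time: 11.7
ee_pos: [0.6089, 0.0103, 0.0363]
tcp_rot: [-180.0, -0.0, 100.0]
wrist_force: [-1.8, -0.7, 2.4]
opening: 0.0201
```

```bash
python3 - <<'E'
from h import *
o=sensors.get_obs();t=inlane(o["ee_pos"][:2]);print(t,o["wrist_force"],o["tcp_rot"])
E
```

```text
[31.8  0.7] [-1.81383999 -0.73550401  2.40539185] [-1.79994608e+02 -1.67058943e-03  9.99538740e+01]
```

>>> send_rows --plan '[[[0,0.005,0],[0,0,0],0.53],[[0,0.01,0],[0,0,0],0.53],[[0,0.015,0],[0,0,0],0.53],[[0,0.02,0],[0,0,0],0.53],[[0,0.023,0],[0,0,0],0.53],[[0,0.026,0],[0,0,0],0.53]]'

```text
time: 12.3
ee_pos: [0.6165, 0.0116, 0.0363]
tcp_rot: [-180.0, 0.0, 100.0]
wrist_force: [-1.6, -2.0, 1.4]
opening: 0.02
```

>>> send_rows --plan '[[[0,0.003,0],[0,0,0],0.53],[[0,0.006,0],[0,0,0],0.53]]'

```text
time: 12.5
ee_pos: [0.6183, 0.0119, 0.0363]
tcp_rot: [180.0, 0.0, 100.0]
wrist_force: [-1.5, -0.8, 1.2]
opening: 0.0199
```

>>> send_rows --plan '[[[0,0.003,0],[0,0,0],0.53],[[0,0.006,0],[0,0,0],0.53]]'

```text
time: 12.7
ee_pos: [0.6195, 0.0121, 0.0363]
tcp_rot: [-179.9, 0.0, 99.9]
wrist_force: [-9.0, -2.3, 5.4]
opening: 0.0201
```

The force jumped to 9 N at lane x of about 42.6 mm, which is where the stop should be. I'll settle with a tiny press, then back off and lift.

>>> send_rows --plan '[[[0,0.001,0],[0,0,0],0.53],[[0,0.001,0],[0,0,0],0.53]]'

```text
time: 12.9
ee_pos: [0.6195, 0.0121, 0.0363]
tcp_rot: [-179.9, -0.0, 99.9]
wrist_force: [-8.0, -1.1, 3.6]
opening: 0.02
```

>>> send_rows --plan '[[[0,-0.005,0],[0,0,0],0.53],[[0,-0.02,0],[0,0,0],0.53],[[0,-0.06,0],[0,0,0],0.53],[[0,-0.1,0],[0,0,0],0.53],[[0,-0.1,-0.1],[0,0,0],0.53],[[0,-0.1,-0.25],[0,0,0],0.53],[[0,-0.1,-0.4],[0,0,0],0.53],[[0,-0.2,-0.5],[0,0,0],0.53],[[0,-0.3,-0.5],[0,0,0],0.53],[[0,-0.3,-0.5],[0,0,0],0.53]]'

```text
time: 13.9
ee_pos: [0.53, -0.0037, 0.1881]
tcp_rot: [179.9, 0.0, 99.9]
wrist_force: [1.0, 0.5, -0.5]
opening: 0.0198
```

```bash
python3 - <<'E'
from h import *
cs=get_calibration("scene");b=cv2.resize(camera("scene")[215:315,270:400],None,fx=6,fy=6,interpolation=cv2.INTER_CUBIC)
print([(round(r["p"],2),inlane(ray(r["point"],cs,.02))) for r in place_of("rack","scene")[:4]],sensors.get_obs()["wrist_force"])
cv2.imwrite("pics/s7.png",b)
E
```

```text
[(0.96, array([ 89.9, -91.5,  -8.8])), (0.92, array([-120.9, -224.2,   -8.8])), (0.8, array([-218.2,   39.2,   -8.8])), (0.72, array([99.8, 84.2, -8.8]))] [-0.0169075  -0.41448679 -0.46649671]
```

View pics/s7.png

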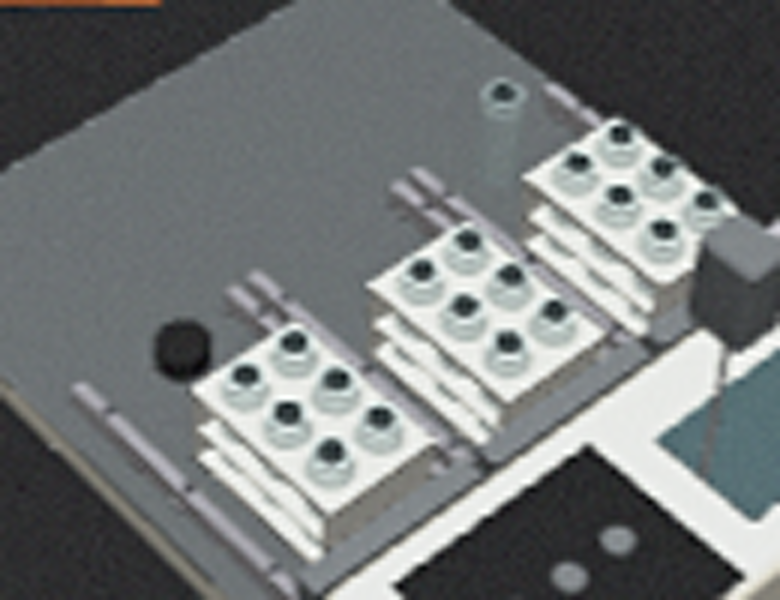

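The rack looks home and in line with its neighbours. I'll take one look from above to confirm it's square and against the stop.

>>> send_rows --plan '[[[-0.05,0.0,-0.1],[0,0,0.047],0.53],[[-0.12,0.0,-0.2],[0,0,0.094],0.53],[[-0.18,0.0,-0.2],[0,0,0.141],0.53],[[-0.233,0.05,-0.2],[0,0,0.188],0.53],[[-0.233,0.1,-0.2],[0,0,0.235],0.53],[[-0.233,0.15,-0.2],[0,0,0.282],0.53],[[-0.233,0.2,-0.2],[0,0,0.329],0.53],[[-0.233,0.25,-0.2],[0,0,0.376],0.53],[[-0.233,0.3,-0.2],[0,0,0.423],0.53],[[-0.233,0.3,-0.2],[0,0,0.47],0.53]]'

```text
time: 15.0
ee_pos: [0.6344, -0.0561, 0.2441]
tcp_rot: [-180.0, 0.1, 15.0]
wrist_force: [0.2, -0.2, -0.3]
opening: 0.0204
```

>>> send_rows --plan '[[[0,0,0],[0,0,0.03],0.53],[[0,0,0],[0,0,0.03],0.53],[[0,0,0],[0,0,0.03],0.53]]'

```text
time: 15.3
ee_pos: [0.6328, -0.0565, 0.2455]
tcp_rot: [-180.0, 0.0, 10.1]
wrist_force: [0.1, 0.1, -0.6]
opening: 0.02
```

```bash
python3 - <<'E'
from h import *
cal=get_calibration("wrist");im=camera("wrist");cv2.imwrite("pics/w8r.png",im)
box(im,L,.055,.135,-.027,.027,.064,cal,(0,0,255))
cv2.imwrite("pics/w8.png",im);print(sensors.get_obs()["ee_pos"],sensors.get_obs()["tcp_rot"])
E
```

```text
[ 0.6326957  -0.05652295  0.24573168] [-1.79989566e+02  2.77593778e-02  1.01119570e+01]
```

View pics/w8.png

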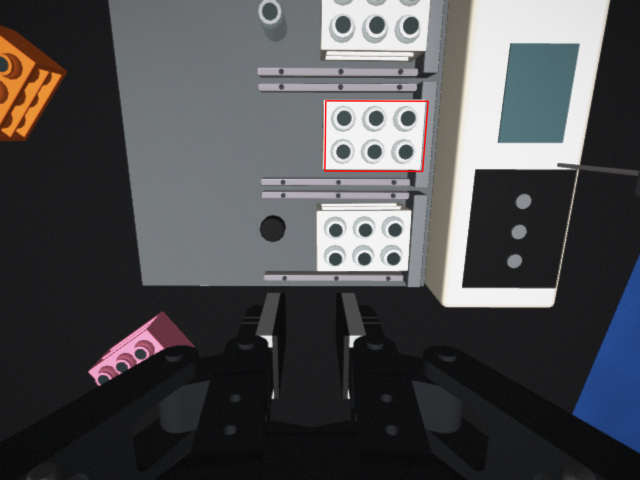

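The rack's outline matches the home pose to about 1 pixel. It is square, at rows 100–171 between rail inner edges near 91 and 179. The cap, vial and both neighbouring racks have not moved.

```bash
python3 -c "
from h import *
bot.job_done()"
```

```text
the job is handed in; nothing more can be done
```

The rack is home in the middle lane, square against the end stop, and I've handed the job in. The robot is clear of everything.

- **How it was moved:** I nudged the rack about 14 mm sideways onto the lane axis with both fingertips on its flank. I then pushed it down the lane with both fingertips on its rear face, at about 30 mm/s and slower near the end. It was never gripped or lifted.
- **Forces:** The force readings were a few newtons while sliding. They rose to about 9 N when the rack met the stop. The run took about 15 s of the 72 s allowed.
- **Final check:** The view from above matched the home pose to about 1 mm, square, with roughly 8–10 mm clear to each rail. The cap, stray vial and both loaded racks were in their original places.
- **Disagreements:**
    - The recogniser missed the loaded rack in the last scene view.
    - In that view the rack looked about 5 mm deeper than its neighbours. The close look fits the neighbours standing slightly short of their stops.
    - My estimate of the lane mouth may be 1–3 mm off along x, so I relied on contact with the stop to fix the end position.

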